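# Power the label reader and show it the notched slide

### The job

Slide the loose battery pack onto the label reader's shoe, yellow-striped end first, until it is fully home against the stop and the detent holds it, and let go of it. Then find the glass counting slide with the small corner notch on the drying mat - the notch marks its frosted, labelled end - pick it up and hold it level in front of the reader, label side up, frosted end towards the reader's column, with the frosted end half way along the straight line from the reader's window to the red cross on its base. Finish still holding the slide there, touching nothing else with it, and leave the two plain slides and the other glassware where they stand.

Things in the scene. Friction and masses are not known exactly. Their poses are not given: they have to be found in the camera images.
- battery: Grey battery pack, 190 g, blue panel on top. Box 36 mm wide (y), 70 long (x), 45 high over all; its foot, the lowest 8 mm, sticks out 4 mm on both long sides (44 wide). Origin: centre of underside, z up; +x: the end that goes in first (brass contacts, yellow stripe). Yaw starts within 0.9 rad. Grip it across 36 mm, fingertips 20 mm or more above its underside to clear the shoe's lips.
- battery_front (a point): Middle of the lower edge of the battery's front end (yellow stripe, contacts), 35 mm from its origin; home, it lies 35 mm beyond shoe_home.
- shoe_entry (a point): 60 mm before shoe_home on the same deck: set the battery flat here (its origin on this point, its x along the reader's), its front between the flared walls, short of the lips, then push it 60 mm along +x, flat on the deck. The deck is 80 mm wide and reaches 45 mm behind this point; the walls' mouth (6 mm high) flares from 46 mm to 62 mm wide, 26 mm ahead of this point.
- shoe_home (a point): Where the battery's origin lies when home, on the shoe's smooth deck 22 mm above the bench; axes as the reader's: it slides on along +x to a stop 35 mm beyond. Walls 46.4 mm apart carry lips over its foot, 39.2 mm apart, from 18 mm before this point to the stop: underside 9.5, top at most 15 mm above the deck. Two sprung balls snap into gaps in the foot: 5 to 10 N to pass, 4 N to hold.
- reader: Label reader fixed on the bench. White base, top 22 mm up, 130 mm wide (y), from 110 mm before (-x) to 160 mm beyond the origin; on its left (+y) the grey battery deck out to y = 155 mm. A 275 mm column, 28 mm thick, at x = +150 mm carries the head. Origin: on the bench, on the centre line; +x points from the front edge to the column, z up. Yaw within 0.25 rad.
- head: The reader's head, a white and blue block 50 x 62 x 75 mm. Origin: centre of its window, 108 mm beyond the reader's origin, 222 mm above the bench. +z is the line of sight: out of the window, down and back towards the robot, 40 degrees from vertical, to the red cross 261 mm away; y as the reader's. The block lies behind the window (-z).
- target_mark (a point): The red cross in the white field printed on the base, where the line of sight meets it (60 mm before the reader's origin, 22 mm above the bench).
- read_point (a point): Half way between window and red cross, 131 mm from each, 122 mm above the bench: where the frosted end must be held. Axes as the reader's.
- slide: The notched glass counting slide, 76 x 32 x 6 mm, 36 g, lying label side up on the mat at any yaw. Clear glass with a white frosted last 22 mm at its +x end; one corner of that end (+x, +y) is cut out, 6 x 6 mm. Origin: centre of its underside; z up (label side); x along its length towards the frosted end. Grip it across its 32 mm width.
- slide_label (a point): Centre of the frosted end's top face (27 mm from the slide's middle), with a small printed block code.
- slide_notch (a point): The cut-out corner of the frosted end.
- slide_clear_end (a point): Middle of the slide's other, clear end edge, top face.
- blank_a: Plain clear slide of the same 76 x 32 x 6 mm, no notch, no frosting, on the mat; leave it. Origin: centre of underside.
- blank_b: A second plain clear slide like blank_a; leave it.
- mat: Teal drying mat, 300 x 250 x 3 mm, fixed on the bench; origin at the centre of its underside. The three slides lie on it, their undersides 3 mm above the bench, middles about 120 mm or more apart.
- sample_bottle: Sample jar, 46 mm wide, 85 mm tall, on the bench beyond and to the left of the battery; leave it. Origin: centre of underside.
- amber_bottle: Amber bottle, 60 mm wide, 130 mm tall, on the bench to the left of the reader's battery deck; leave it. Origin: centre of underside.
- beaker: Small empty glass beaker, 44 mm wide, 60 mm tall, on the bench just beyond the mat; leave it. Origin: centre of underside.
- weigh_dish: White ceramic weighing pot, 54 mm wide, 30 mm tall, between the robot and the reader; leave it. Origin: centre of underside.
There are look-alikes about, which are no part of the job. Leave any green look-alike of the slide alone. Leave any green or orange look-alike of the battery alone.

How it is judged:
On the way:
1. the battery is fully home on the shoe, held by the detent, and let go (x of battery in the frame of shoe_home between -0.0025 and 0.0025 m and x of battery_front in the frame of shoe_home above 0.03 m and y of battery in the frame of shoe_home between -0.003 and 0.003 m and z of battery in the frame of shoe_home between -0.003 and 0.003 m and contact force between the fingers and battery below 0.1 N), for 0.2 s.
At the end, for the whole second after the job is handed in: Battery home: within 2.5 mm along the shoe, 3 mm across. Slide held still in the gripper, clear of reader and battery: frosted end's centre within 22 mm of the line of sight in x and y, 100-161 mm from the window; level within 0.3 rad, label up; clear end 35 mm+ robot-side of the read point (x of battery in the frame of shoe_home between -0.0025 and 0.0025 m and x of battery_front in the frame of shoe_home above 0.03 m and y of battery in the frame of shoe_home between -0.003 and 0.003 m and z of battery in the frame of shoe_home between -0.003 and 0.003 m and x of slide_label in the frame of head between -0.022 and 0.022 m and y of slide_label in the frame of head between -0.022 and 0.022 m and z of slide_label in the frame of head between 0.1 and 0.161 m and x of slide_clear_end in the frame of read_point below -0.035 m and angle between slide's own z axis and vertical below 0.3 rad and linear speed of slide below 0.02 m/s and contact force between the fingers and slide above 0.5 N and contact force between slide and reader below 0.05 N and contact force between slide and battery below 0.05 N); the arm keeps its last pose, push and grip.
It fails at once if the slide is tipped by more than 1 rad (angle between slide's own z axis and vertical above 1 rad).
It fails at once if a plain slide is moved by more than 30 mm (distance of any of blank_a, blank_b from where it was at the start of the episode above 0.03 m).
It fails at once if a jar, bottle, beaker or pot is moved by more than 30 mm (distance of any of sample_bottle, amber_bottle, beaker, weigh_dish from where it was at the start of the episode above 0.03 m).
It also fails if it takes over 64 s, if anything falls off the work surface, if the arm or the gripper's body presses on something with over 40 N, if the wrist force passes 120 N, or if a joint passes its speed limit or range.

### The arm

A 7-joint arm with a two-finger parallel gripper is mounted at the origin on the work surface. World frame = base frame: x ahead of the robot, y to its left, z up, the work surface at z = 0. Lengths are in m, angles in rad, forces in N, time in s.
With the tool pointing down it reaches from about 0.425 to 0.875 m from the base axis. Payload 4.7 kg.
Tool frame: the origin (TCP) lies on the centre line of the jaws, within the pads' length; the fingertips stand 22 mm ahead of it and the grasp point (between the pads) lies 3 mm ahead of it; z points along the fingers, y is the line along which they close (so a half turn about z gives the same grasp; the last joint's range is limited). The gripper opens to 85 mm and grips with 20 to 120 N. Pads are 22 mm wide; open, the fingers measure 114 mm over their backs; the gripper's body (76 mm by 85 mm) begins 54 mm behind the grasp point. The pads swing forward as they close: fully open they stand 13 mm farther back than shut.
Start: joints at [-1.12, 0.321, -0.07, 1.45, 0.023, 1.371, -0.057], TCP at [0.275, 0.589, 0.22] pointing down, gripper open.
Joint ranges: [-2.86, 2.86], [-0.3, 2.09], [-1.38, 1.24], [0.06, 2.45], [-1.56, 4.7], [0.09, 2.05], [-2.69, 2.69]. Speed limits (rad/s): [2.57, 2.57, 3.14, 3.14, 3.14, 3.14, 3.14].

### API

Orientations are given as a unit quaternion [w, x, y, z].
In Python, from plant import env gives the robot as it stands.
- The arm moves only by the tool jog_arm, never from a script. Its argument "rows" is text: rows parted by semicolons, each of 5 numbers parted by spaces: the shift along the world's x, y, z in m, then the turn about the world's z in rad, then the finger opening in m, from 0 to 0.0854. A call has exactly 5 rows; each row is the pose to reach, as a shift and turn from the pose commanded when the call began; what a row does not reach only later rows make up. A row lasts 1/8 s, in which the tool goes at most 62.5 mm and 10.7 degrees, less where a joint would pass 70% of its speed; a pose out of reach is approached as far as the arm can. A call with a gripper value outside its range is refused whole. The fingers move at their own pace and stop on an object; the grip force is fixed at half the most. Time passes only in rows, so rows that repeat a pose let the fingers close, or fill a call up. It gives the time, the measured TCP pose, the force, the opening and the grip force at its end, in the units of the state.
- env.sense(): the state, without advancing time (a new reading comes with each control period).
- env.grab_frame(name): name is "scene" or "top" or "wrist"; returns the picture (400x640x3 uint8, blue, green, red); there is no depth.
- env.camera_model(name): a dict with "fovy" (degrees; the focal length in pixels is half the picture's height over the tangent of half this angle, whatever the lens; pixels are square), "cx", "cy" (the principal point, pixels), "xyz" and "rotation" of the camera in the world; the wrist camera has in their place "T_tool_cam" (4x4, takes a point from camera to tool coordinates, whose origin is the TCP and whose axes are the flange's). Camera axes: x right, y down, z forward; pixel columns grow to the right and rows downward; lengths in m; the calibration is good to about 2 mm. A picture is of the moment at which its call begins: read the wrist's pose just before it. camera_model takes no time and is no camera call.
- env.close_job(): hands the job in; it is judged then, once.
The state is a dict: "clock": time; "joints": joint angles; "qd": joint speeds; "joint_torque": joint torques, N m; "tool_pos": TCP position; "tool_rot": TCP orientation; "force": force on the tool from outside, world axes, zero at the start; "moment": the same for the moment, N m; "grip_width": opening from 0.0 (shut) to 1.0 (fully open); "grasp_force": force on a finger pad.
Only numpy, scipy, OpenCV 4.12 (cv2) and the standard library are available. Lean on these libraries where they do the work, as an engineer would, in place of code of your own. Each camera call takes 0.05 s, during which the arm holds its last target. There are 200 camera calls.

## Working session

There is one attempt and no reset: what is moved stays moved. The work goes in short steps, Python scripts to look and compute and a tool call to move; the robot and the scene stay as the last step left them, time stands still between calls to the robot, and variables do not carry over. Pictures are saved under pics/ and viewed, at most 10 in all, crops included, and the job is handed in when it is done.

Besides the shell and the picture viewer there is one more tool, called after "Emit:" in YAML: its name, and indented under it one key for each argument. jog_arm: Moves the arm, as the interface text tells. Its arguments: {"type":"object","properties":{"rows":{"type":"string"}},"required":["rows"]}

```bash
mkdir -p pics; cat > h.py <<'E'
import numpy as np, cv2, json
from plant import env
from scipy.spatial.transform import Rotation as R
def cam(name,s=None):
    m=env.camera_model(name); f=200/np.tan(np.radians(m['fovy'])/2)
    if 'T_tool_cam' in m:
        T=np.eye(4); q=s['tool_rot']; T[:3,:3]=R.from_quat([q[1],q[2],q[3],q[0]]).as_matrix(); T[:3,3]=s['tool_pos']
        T=T@np.array(m['T_tool_cam']); return f,m['cx'],m['cy'],T[:3,3],T[:3,:3]
    return f,m['cx'],m['cy'],np.array(m['xyz']),np.array(m['rotation'])
def px2w(c,u,v,z):
    f,cx,cy,p,r=c; d=r@np.array([(u-cx)/f,(v-cy)/f,1]); return p+d*(z-p[2])/d[2]
def w2px(c,P):
    f,cx,cy,p,r=c; q=r.T@(np.array(P)-p); return np.array([cx+f*q[0]/q[2],cy+f*q[1]/q[2]])
def grab(n,fn):
    s=env.sense(); im=env.grab_frame(n); cv2.imwrite('pics/'+fn,im); return im,cam(n,s)
E
python3 - <<'E'
from h import *
for n in('top','scene'):
    im,c=grab(n,n+'0.png'); print(n,c)
s=env.sense();print(s, env.camera_model('wrist'))
E
```

```text
top (np.float64(428.4462944024838), 316.3873103518331, 194.43251836587996, array([0.45355419, 0.0239264 , 1.26027414]), array([ 0.02384439, -0.70368453,  0.70979702, -0.02115935]))
scene (np.float64(484.96456959022515), 318.2820385619892, 203.119733563121, array([ 0.98719602, -0.85240703,  0.93556135]), array([-0.41982504,  0.87571034,  0.21496404, -0.10328984]))
{'clock': 0.1, 'joints': array([-1.11991146,  0.32176475, -0.07007537,  1.45151915,  0.02259777,
        1.37081465, -0.05690915]), 'qd': array([ 0.00107183, -0.00159536, -0.00105025, -0.00123912, -0.0009521 ,
        0.00056595,  0.00055662]), 'joint_torque': array([-2.03919562e-04, -4.94882655e+01, -3.84123651e-01, -3.15205336e+01,
        1.29380124e-02,  7.49646948e-03, -1.73530174e-05]), 'tool_pos': array([0.27480928, 0.58850769, 0.21853951]), 'tool_rot': array([-1.40591219e-04,  2.16656224e-01,  9.76247582e-01, -8.48055475e-04]), 'force': array([ 0.06827104, -0.24060501, -0.12289668]), 'moment': array([-0.01936707,  0.04024723, -0.02559293]), 'grasp_force': 0.0, 'grip_width': 1.0010906703762954} {'fovy': 67.25452783854368, 'cx': 325.3304248256642, 'cy': 202.94296143795827, 'T_tool_cam': array([[-6.99740528e-04, -9.52537386e-01, -3.04420826e-01,
         7.92007823e-02],
       [ 9.99999729e-01, -5.97437899e-04, -4.29203237e-04,
         6.48667448e-04],
       [ 2.26959591e-04, -3.04421044e-01,  9.52537546e-01,
        -1.54151667e-01],
       [ 0.00000000e+00,  0.00000000e+00,  0.00000000e+00,
         1.00000000e+00]])}
```

View pics/top0.png

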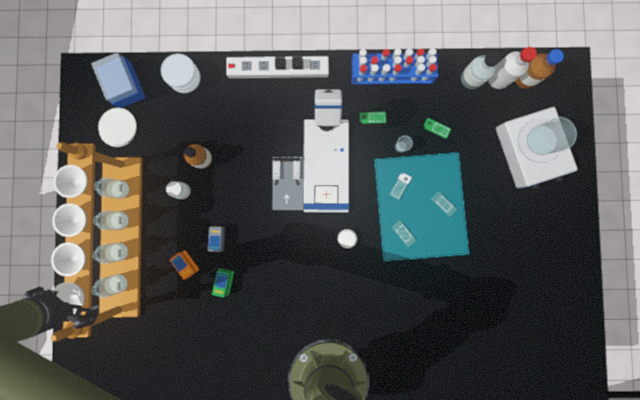

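View pics/scene0.png

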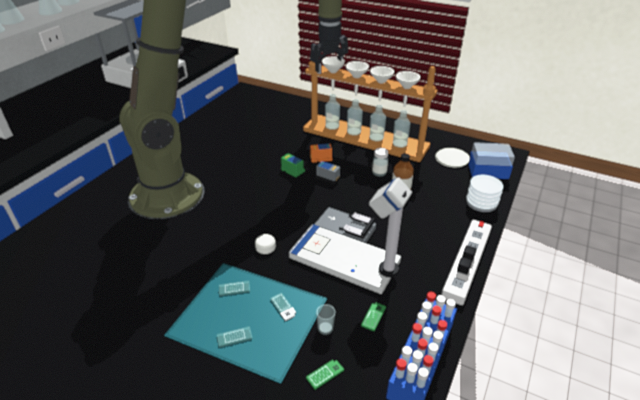

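The top view shows these candidates:
- **Battery:** grey/blue pack at (216,238). The orange pack at (184,264) and the green one at (223,283) are look-alikes.
- **Slide:** the one with a white end on the mat at (401,185). The plain slides are at (444,204) and (404,233), and the green look-alikes at (373,118) and (437,128).

I choose the grey pack and the white-ended slide, and will check both in an enlarged crop.

```bash
sed -i "s/np.array(m\['rotation'\])$/R.from_quat(np.array(m['rotation'])[[1,2,3,0]]).as_matrix()/" h.py
python3 - <<'E'
from h import *
im=cv2.imread('pics/top0.png')
def cr(x,y,w,h,k): return cv2.resize(im[y:y+h,x:x+w],None,fx=k,fy=k,interpolation=cv2.INTER_CUBIC)
a=cr(196,218,40,40,7); b=cr(380,165,40,40,7); d=cr(265,85,90,130,4)
o=np.zeros((570,700,3),np.uint8);o[:280,:280]=a;o[285:565,:280]=b;o[:520,300:660]=d
cv2.imwrite('pics/crop1.png',o)
c=cam('top')
for n,u,v,z in[('bat',216,238,.045),('slide',401,185,.009),('cross',326,194,.022),('a',444,204,.009),('b',404,233,.009)]: print(n,px2w(c,u,v,z).round(3))
E
```

```text
bat [0.41  0.313 0.045]
slide [ 0.559 -0.22   0.009]
cross [0.534 0.    0.022]
a [ 0.502 -0.344  0.009]
b [ 0.419 -0.225  0.009]
```

View pics/crop1.png

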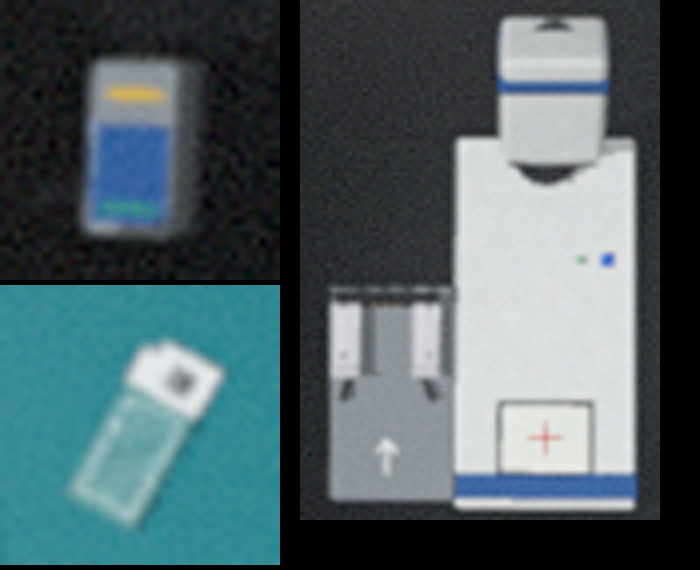

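The crop confirms both choices. The grey pack's yellow stripe is at its upper (far) end. The slide is frosted at its upper right and notched at the upper-left corner, with a block code on the label.

```bash
python3 - <<'E'
from h import *
c=cam('top')
def W(x,y,x0,y0,k,z): return px2w(c,x0+(x+.5)/k-.5,y0+(y+.5)/k-.5,z)
def s(n,P): print(n,[p[:2].round(4).tolist() for p in P])
B=[W(x,y,196,218,7,.045) for x,y in[(92,62),(178,62),(84,230),(165,237)]];s('bat',B);print(np.mean(B,0))
def yaw(a,b): d=b-a; return np.arctan2(d[1],d[0])
print('yaw',yaw(B[2],B[0]),yaw(B[3],B[1]))
Rr=[W(x-300,y,265,85,4,.022) for x,y in[(456,138),(635,138),(455,508),(635,508),(545,437)]];s('reader',Rr)
print('yaw',yaw(Rr[2],Rr[0]),yaw(Rr[3],Rr[1]),yaw(Rr[3],Rr[2])-1.5708)
D=[W(x-300,y,265,85,4,.022) for x,y in[(330,498),(455,500)]];s('deck',D)
L=[W(x-300,y,265,85,4,.037) for x,y in[(361,305),(412,305),(361,375),(412,375),(345,355),(427,355)]];s('lips',L)
S=[W(x,y-285,380,165,7,.009) for x,y in[(225,375),(200,422),(130,528),(70,492),(125,385)]];s('slide',S)
print(yaw(S[2],S[0]),yaw(S[3],S[4]))
q=env.sense();print(R.from_quat(q['tool_rot'][[1,2,3,0]]).as_matrix().round(3))
E
```

```text
bat [[0.4429, 0.3339], [0.4426, 0.2991], [0.3754, 0.3366], [0.3723, 0.3039]]
[0.4083316  0.31835435 0.045     ]
yaw -0.04030762654826489 -0.06883031201833106
reader [[0.7539, 0.0638], [0.7526, -0.0672], [0.4831, 0.0663], [0.4819, -0.0637], [0.5339, 0.0008]]
yaw -0.009291983891370576 -0.013265854791818913 -0.008618703227444291
deck [[0.4911, 0.1566], [0.4888, 0.0663]]
lips [[0.6292, 0.1324], [0.6288, 0.0958], [0.5786, 0.1326], [0.5783, 0.096], [0.5931, 0.144], [0.5926, 0.0852]]
slide [[0.5808, -0.2515], [0.5612, -0.2406], [0.517, -0.2104], [0.5323, -0.1857], [0.577, -0.2096]]
-0.5720218780190026 -0.49081360492964904
[[-0.906  0.423 -0.001]
 [ 0.423  0.906 -0.002]
 [-0.    -0.002 -1.   ]]
```

Emit:
jog_arm:
  rows: "0.026 -0.054 -0.01 0.076 0.0854; 0.053 -0.108 -0.02 0.152 0.0854; 0.08 -0.162 -0.03 0.229 0.0854; 0.106 -0.216 -0.04 0.305 0.0854; 0.133 -0.27 -0.05 0.382 0.0854"

```text
clock: 0.72
tool_pos: [0.4084, 0.3169, 0.169]
tool_rot: [-0.0, 0.026, 1.0, -0.0]
force: [1.3, -0.7, 0.7]
grip_width: 1.001
grasp_force: 0.0
```

```bash
python3 - <<'E'
from h import *
im,c=grab('wrist','w1.png'); s=env.sense(); print(s['tool_pos'],s['qd'].round(2),s['clock'])
print(R.from_quat(s['tool_rot'][[1,2,3,0]]).as_matrix().round(3))
np.save('w1.npy',np.array(c,dtype=object),allow_pickle=True)
cv2.imwrite('pics/w1b.png',cv2.resize(im,(800,500),interpolation=cv2.INTER_CUBIC))
E
```

```text
[0.41281833 0.30698818 0.16755828] [-0.03  0.03 -0.   -0.04  0.01  0.02 -0.28] 0.775
[[-0.998  0.061  0.   ]
 [ 0.061  0.998 -0.007]
 [-0.001 -0.007 -1.   ]]
```

View pics/w1b.png

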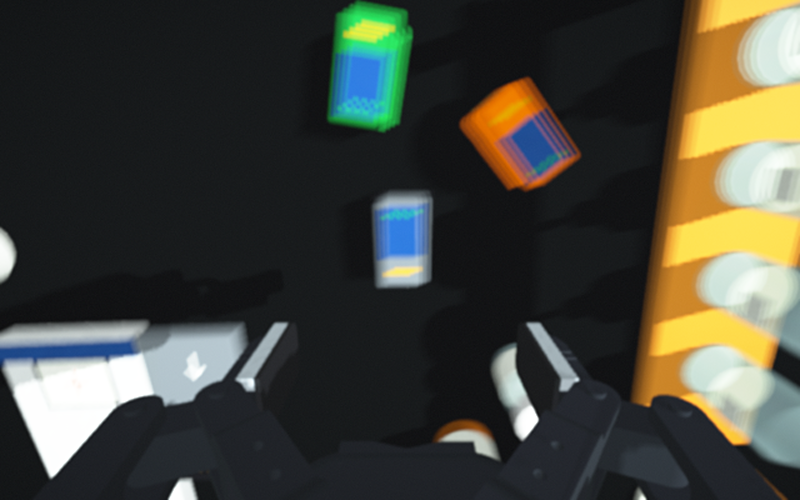

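The wrist view (slightly motion-blurred) shows the grey pack between the open fingers, at about (403,240) in the enlarged picture. Its stripe end points to +x, and there are clear gaps to the green and orange packs. I'll check its position in a settled frame.

```bash
python3 - <<'E'
from h import *
im,c=grab('wrist','w2.png'); s=env.sense(); print(s['tool_pos'],s['qd'].round(3))
hsv=cv2.cvtColor(im,cv2.COLOR_BGR2HSV)
def blob(lo,hi,u0,v0,u1,v1):
    m=cv2.inRange(hsv,lo,hi); k=np.zeros_like(m); k[v0:v1,u0:u1]=m[v0:v1,u0:u1]
    n,l,st,ce=cv2.connectedComponentsWithStats(k); i=1+np.argmax(st[1:,4]); cn,_=cv2.findContours((l==i).astype(np.uint8),0,1)
    return ce[i],st[i],cv2.minAreaRect(cn[0])
for n,lo,hi in[('blue',(100,100,60),(125,255,255)),('yel',(15,80,80),(35,255,255)),]:
    ce,st,r=blob(lo,hi,280,140,370,245); print(n,ce,st,px2w(c,*ce,.045)); print([px2w(c,*p,.045)[:2].round(4).tolist() for p in cv2.boxPoints(r)])
E
```

```text
[0.4113874  0.31068285 0.16817073] [-0.054  0.019 -0.091 -0.048 -0.065 -0.006 -0.104]
blue [337.43936877 179.14285714] [ 322  158   32   41 1204] [0.3995933  0.31929567 0.045     ]
[[0.3788, 0.3061], [0.3805, 0.3346], [0.419, 0.3333], [0.4172, 0.3036]]
yel [337.  210.5] [326 209  23   4  92] [0.43079529 0.31733408 0.045     ]
[[0.4286, 0.3067], [0.4299, 0.3281], [0.433, 0.328], [0.4317, 0.3065]]
```

Emit:
jog_arm:
  rows: "0 0 -0.05 0 0.07; 0 0 -0.09 0 0.07; 0 0 -0.124 0 0.07; 0 0 -0.124 0 0.07; 0 0 -0.124 0 0.07"

```text
clock: 1.45
tool_pos: [0.4086, 0.3198, 0.0467]
tool_rot: [0.001, 0.027, 1.0, 0.001]
force: [0.4, 0.5, 0.7]
grip_width: 0.822
grasp_force: 0.0
```

Emit:
jog_arm:
  rows: "0 0 0 0 0.02; 0 0 0 0 0.02; 0 0 0 0 0.02; 0 0 0 0 0.02; 0 0 0 0 0.02"

```text
clock: 2.08
tool_pos: [0.408, 0.319, 0.0456]
tool_rot: [0.0, 0.027, 1.0, 0.0]
force: [-0.0, -0.5, 0.3]
grip_width: 0.233
grasp_force: 0.0
```

```bash
python3 - <<'E'
from h import *
im,c=grab('wrist','w3.png'); s=env.sense(); print(s['tool_pos'],s['grip_width'],s['grasp_force'])
t,ct=grab('top','t3.png'); o=np.zeros((400,800,3),np.uint8); o[:,:400]=cv2.resize(im[:,120:520],(400,400)); o[:,400:]=cv2.resize(t[190:310,150:270],(400,400),interpolation=cv2.INTER_CUBIC)
cv2.imwrite('pics/w3b.png',o)
E
```

```text
[0.40798123 0.31894957 0.04554645] 0.2388975885303584 0.0
```

View pics/w3b.png

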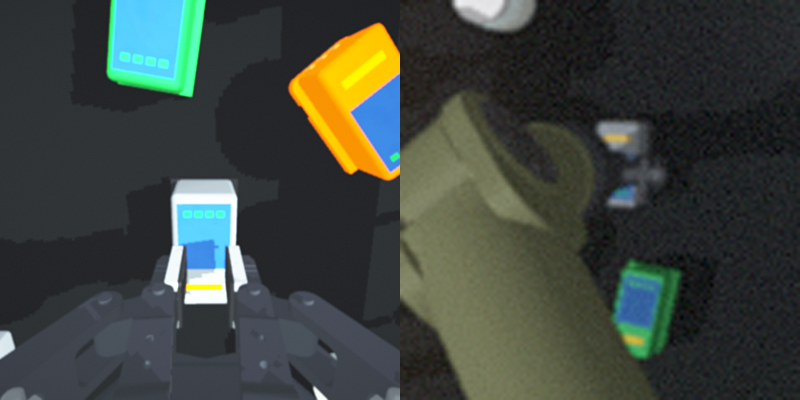

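The pack is in place between the fingers, but the opening reads 20 mm with no force. I'll overlay the expected pad and battery geometry to see which of the two is wrong.

```bash
python3 - <<'E'
from h import *
s=env.sense(); im=cv2.imread('pics/w3.png'); c=cam('wrist',s); k=4; x0,y0=250,170
o=cv2.resize(im[y0:y0+150,x0:x0+170],None,fx=k,fy=k,interpolation=cv2.INTER_CUBIC)
def mk(P,col): u,v=w2px(c,P); cv2.drawMarker(o,(int((u-x0+.5)*k),int((v-y0+.5)*k)),col,0,14,1); print(np.round(P,4),np.round([u,v],1))
p=s['tool_pos']; q=R.from_quat(s['tool_rot'][[1,2,3,0]])
for w in(.010,.018):
  for sg in(1,-1):
    for a in(-.011,.011): mk(p+q.apply([a,sg*w,.022]),(0,0,255) if w<.015 else (255,0,255))
y=-.055;Rz=np.array([[np.cos(y),-np.sin(y)],[np.sin(y),np.cos(y)]])
for a in(-.035,.035):
  for b in(-.018,.018): mk(np.r_[Rz@[a,b]+[.408,.3187],.045],(0,255,255))
cv2.imwrite('pics/w4.png',o)
E
```

```text
[0.4195 0.3283 0.0235] [339.3 252.2]
[0.3975 0.3295 0.0235] [339.7 220.6]
[0.4184 0.3084 0.0235] [308.4 252.3]
[0.3964 0.3096 0.0235] [307.8 220.6]
[0.42   0.3363 0.0235] [351.6 252.2]
[0.398  0.3375 0.0235] [352.5 220.5]
[0.418  0.3004 0.0235] [296.1 252.3]
[0.396  0.3016 0.0235] [295.1 220.6]
[0.3721 0.3027 0.045 ] [289.4 193.1]
[0.374  0.3386 0.045 ] [356.7 193.1]
[0.442  0.2988 0.045 ] [293.6 304.4]
[0.4439 0.3347 0.045 ] [353.1 304.4]
```

View pics/w4.png

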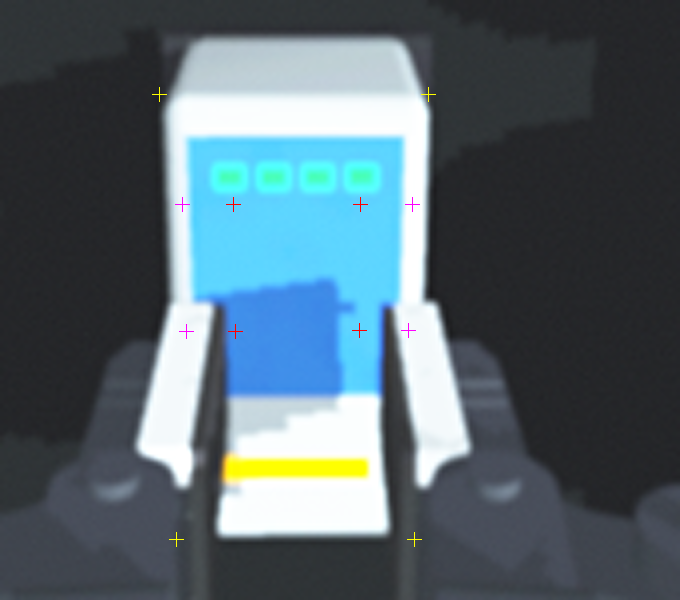

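The overlay shows the visible pad ends at row ≈305 of the crop, lying over the battery's top face. The tips are therefore above the pack's top, so they reach less far than I assumed. I'll open, go down 15 mm and try again, which is safe under either reading.

Emit:
jog_arm:
  rows: "0 0 0 0 0.07; 0 0 0 0 0.07; 0 0 0 0 0.07; 0 0 -0.008 0 0.07; 0 0 -0.015 0 0.07"

```text
clock: 2.8
tool_pos: [0.4078, 0.3188, 0.0298]
tool_rot: [-0.0, 0.027, 1.0, -0.0]
force: [-0.4, 0.4, -0.2]
grip_width: 0.822
grasp_force: 0.0
```

Emit:
jog_arm:
  rows: "0 0 0 0 0.02; 0 0 0 0 0.02; 0 0 0 0 0.02; 0 0 0 0 0.02; 0 0 0 0 0.02"

```text
clock: 3.42
tool_pos: [0.408, 0.3188, 0.0309]
tool_rot: [-0.0, 0.027, 1.0, -0.0]
force: [-2.4, -2.4, 5.7]
grip_width: 0.381
grasp_force: 59.7
```

Gripped, but the overlap is probably only a few millimetres. I'll regrip 12 mm lower.

Emit:
jog_arm:
  rows: "0 0 0 0 0.06; 0 0 0 0 0.06; 0 0 0 0 0.06; 0 0 -0.006 0 0.06; 0 0 -0.012 0 0.06"

```text
clock: 4.05
tool_pos: [0.4079, 0.3189, 0.018]
tool_rot: [-0.0, 0.027, 1.0, -0.0]
force: [-0.3, 0.1, 0.3]
grip_width: 0.704
grasp_force: 0.0
```

Emit:
jog_arm:
  rows: "0 0 0 0 0.02; 0 0 0 0 0.02; 0 0 0 0 0.02; 0 0 0 0 0.02; 0 0 0 0 0.02"

```text
clock: 4.68
tool_pos: [0.4079, 0.3189, 0.0184]
tool_rot: [-0.0, 0.027, 1.0, -0.0]
force: [0.4, -0.7, -2.1]
grip_width: 0.401
grasp_force: 60.4
```

```bash
python3 - <<'E'
from h import *
im,c=grab('wrist','w5.png'); s=env.sense(); print(s['tool_pos'],s['grip_width'],s['grasp_force'],s['force'])
x0,y0,k=230,150,3
o=cv2.resize(im[y0:y0+200,x0:x0+200],None,fx=k,fy=k,interpolation=cv2.INTER_CUBIC)
cv2.imwrite('pics/w5b.png',o)
E
```

```text
[0.40789598 0.31892184 0.01844729] 0.40742166183249295 60.408164262771606 [ 0.2999057  -0.24621391 -1.18917715]
```

View pics/w5b.png

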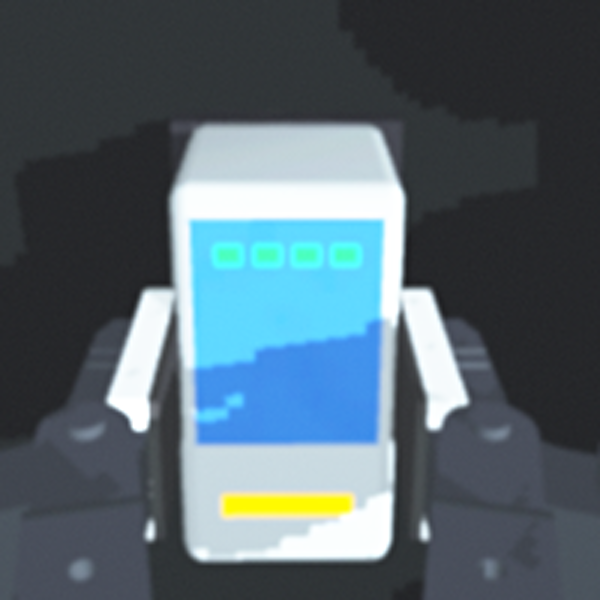

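The pads now hold the pack on both sides at (150,290) and (430,290) in the crop, with about 19 mm overlap. I'll lift it and carry it past the shoe, so the wrist camera gets a clear look at the lips.

Emit:
jog_arm:
  rows: "0 0 0.05 0 0.02; 0 0 0.1 0 0.02; 0.02 -0.02 0.14 0.01 0.02; 0.05 -0.05 0.17 0.03 0.02; 0.09 -0.08 0.18 0.044 0.02"

```text
clock: 5.35
tool_pos: [0.4994, 0.2393, 0.2014]
tool_rot: [0.002, 0.004, 1.0, 0.001]
force: [0.7, 0.4, -2.5]
grip_width: 0.402
grasp_force: 60.8
```

Emit:
jog_arm:
  rows: "0.04 -0.035 0 0 0.02; 0.08 -0.07 0 0 0.02; 0.11 -0.1 0 0 0.02; 0.12 -0.11 0 0 0.02; 0.12 -0.11 0 0 0.02"

```text
clock: 5.98
tool_pos: [0.618, 0.1284, 0.1981]
tool_rot: [-0.0, 0.006, 1.0, -0.0]
force: [-0.2, 0.6, -2.6]
grip_width: 0.402
grasp_force: 60.8
```

Emit:
jog_arm:
  rows: "0 0 0 0 0.02; 0 0 0 0 0.02; 0 0 0 0 0.02; 0 0 0 0 0.02; 0 0 0 0 0.02"

```text
clock: 6.6
tool_pos: [0.6179, 0.1291, 0.1986]
tool_rot: [0.0, 0.005, 1.0, 0.0]
force: [-0.4, 0.8, -1.6]
grip_width: 0.401
grasp_force: 60.8
```

```bash
python3 - <<'E'
from h import *
im,c=grab('wrist','w6.png'); s=env.sense(); print(s['tool_pos'],s['grip_width'],s['qd'].round(3));print(R.from_quat(s['tool_rot'][[1,2,3,0]]).as_matrix().round(3))
for n,P in[('home',(.5935,.115,.022)),('entry',(.5335,.115,.022)),('cross',(.534,.001,.022))]: print(n,w2px(c,P))
cv2.imwrite('pics/w6b.png',cv2.resize(im,None,fx=1.25,fy=1.25,interpolation=cv2.INTER_CUBIC))
E
```

```text
[0.61798512 0.12901487 0.198583  ] 0.40738118009070384 [ 0.004  0.003  0.001 -0.001  0.001 -0.001  0.002]
[[-1.     0.011  0.   ]
 [ 0.011  1.     0.   ]
 [-0.     0.    -1.   ]]
home [311.36531444 158.77155184]
entry [309.90015934 101.3624432 ]
cross [200.73910898 103.17123046]
```

View pics/w6b.png

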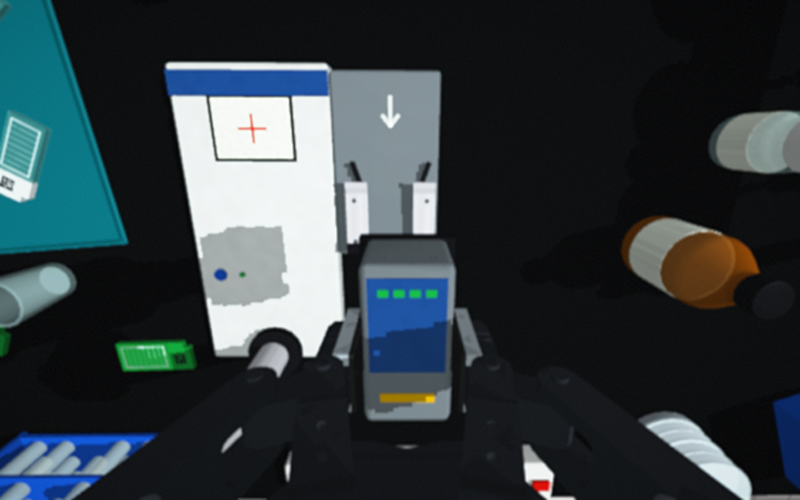

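The view shows the cross at (252,128), the deck arrow at (390,110), lip starts at row ≈183 and inner lip edges at columns 367 and 413. The pack is held square. I'll turn these into positions.

```bash
python3 - <<'E'
from h import *
c=cam('wrist',env.sense())
W=lambda x,y,z: px2w(c,(x+.5)/1.25-.5,(y+.5)/1.25-.5,z)[:2].round(4)
print('cross',W(252,128,.022),'arrow',W(390,110,.022))
print('deck rear',W(332,71,.022),W(440,71,.022))
print('lip start',W(367,183,.037),W(414,183,.037),W(368,230,.037),W(412.5,230,.037),'outer',W(344,183,.037),W(437,183,.037))
print('base front',W(167,65,.022),W(330,65,.022))
for x,y in[(362,265),(454,265)]: print('bat rear top',px2w(c,(x+.5)/1.25-.5,(y+.5)/1.25-.5,env.sense()['tool_pos'][2]+.027).round(4))
E
```

```text
cross [0.5332 0.0018] arrow [0.5205 0.1173]
deck rear [0.4908 0.0717] [0.4918 0.158 ]
lip start [0.5779 0.0974] [0.5783 0.1365] [0.6181 0.0965] [0.6185 0.135 ] outer [0.5776 0.0783] [0.5785 0.1556]
base front [ 0.4849 -0.0593] [0.4864 0.0704]
bat rear top [0.5838 0.1144 0.2256]
bat rear top [0.5842 0.1473 0.2256]
```

Emit:
jog_arm:
  rows: "-0.05 -0.008 0 0 0.02; -0.087 -0.013 0 0 0.02; -0.087 -0.013 -0.05 0 0.02; -0.087 -0.013 -0.1 0 0.02; -0.087 -0.013 -0.14 0 0.02"

```text
clock: 7.28
tool_pos: [0.5304, 0.1158, 0.057]
tool_rot: [-0.0, 0.005, 1.0, 0.0]
force: [-0.1, 0.1, -1.4]
grip_width: 0.406
grasp_force: 60.8
```

Emit:
jog_arm:
  rows: "0 0 0 0 0.02; 0 0 -0.006 0 0.02; 0 0 -0.012 0 0.02; 0 0 -0.016 0 0.02; 0 0 -0.017 0 0.02"

```text
clock: 7.9
tool_pos: [0.5311, 0.116, 0.0418]
tool_rot: [0.0, 0.005, 1.0, 0.0]
force: [-0.7, 0.2, -1.5]
grip_width: 0.403
grasp_force: 60.7
```

Emit:
jog_arm:
  rows: "0 0 -0.001 0 0.02; 0 0 -0.0015 0 0.02; 0 0 -0.002 0 0.02; 0 0 -0.002 0 0.02; 0 0 -0.002 0 0.02"

```text
clock: 8.52
tool_pos: [0.5314, 0.1161, 0.0403]
tool_rot: [0.0, 0.005, 1.0, 0.0]
force: [-3.1, -0.6, 6.3]
grip_width: 0.405
grasp_force: 61.6
```

Emit:
jog_arm:
  rows: "0.005 0 0 0 0.02; 0.01 0 0 0 0.02; 0.015 0 0 0 0.02; 0.02 0 0 0 0.02; 0.02 0 0 0 0.02"

```text
clock: 9.15
tool_pos: [0.5523, 0.1164, 0.0403]
tool_rot: [0.001, 0.005, 1.0, 0.0]
force: [0.6, 0.9, 4.0]
grip_width: 0.402
grasp_force: 61.5
```

Emit:
jog_arm:
  rows: "0.005 0 0 0 0.02; 0.01 0 0 0 0.02; 0.015 0 0 0 0.02; 0.02 0 0 0 0.02; 0.025 0 0 0 0.02"

```text
clock: 9.78
tool_pos: [0.5754, 0.1159, 0.0403]
tool_rot: [-0.001, 0.005, 1.0, -0.0]
force: [-6.2, -2.2, 12.1]
grip_width: 0.4
grasp_force: 62.3
```

Emit:
jog_arm:
  rows: "0.004 0 0 0 0.02; 0.008 0 0 0 0.02; 0.012 0 0 0 0.02; 0.015 0 0 0 0.02; 0.015 0 0 0 0.02"

```text
clock: 10.4
tool_pos: [0.592, 0.1151, 0.0404]
tool_rot: [0.001, 0.006, 1.0, -0.0]
force: [0.1, -1.4, 4.7]
grip_width: 0.406
grasp_force: 61.6
```

Now the last millimetres, until the force shows the stop.

Emit:
jog_arm:
  rows: "0.001 0 0 0 0.02; 0.002 0 0 0 0.02; 0.003 0 0 0 0.02; 0.004 0 0 0 0.02; 0.004 0 0 0 0.02"

```text
clock: 11.02
tool_pos: [0.5944, 0.1157, 0.0404]
tool_rot: [-0.001, 0.006, 1.0, -0.0]
force: [-5.2, -1.2, 8.4]
grip_width: 0.401
grasp_force: 62.0
```

Emit:
jog_arm:
  rows: "0.001 0 0 0 0.02; 0.002 0 0 0 0.02; 0.003 0 0 0 0.02; 0.004 0 0 0 0.02; 0.004 0 0 0 0.02"

```text
clock: 11.65
tool_pos: [0.5943, 0.1157, 0.0404]
tool_rot: [-0.005, 0.006, 1.0, -0.0]
force: [-15.7, -2.3, 18.0]
grip_width: 0.404
grasp_force: 63.1
```

Emit:
jog_arm:
  rows: "0.001 0 0.001 0 0.02; 0.003 0 0.001 0 0.02; 0.005 0 0.001 0 0.02; 0.006 0 0.001 0 0.02; 0.006 0 0.001 0 0.02"

```text
clock: 12.28
tool_pos: [0.5944, 0.1158, 0.0406]
tool_rot: [-0.011, 0.006, 1.0, -0.0]
force: [-29.1, -2.2, 27.4]
grip_width: 0.405
grasp_force: 64.2
```

A solid stop at 29 N. I'll ease the push off, then release.

Emit:
jog_arm:
  rows: "-0.004 0 0 0 0.02; -0.008 0 0 0 0.02; -0.0105 0 0 0 0.02; -0.0105 0 0 0 0.02; -0.0105 0 0 0 0.02"

```text
clock: 12.9
tool_pos: [0.5943, 0.1158, 0.0404]
tool_rot: [-0.0, 0.005, 1.0, -0.0]
force: [-2.0, -0.7, 1.9]
grip_width: 0.405
grasp_force: 61.2
```

Emit:
jog_arm:
  rows: "0 0 0 0 0.055; 0 0 0 0 0.055; 0 0 0 0 0.055; 0 0 0 0 0.055; 0 0 0 0 0.055"

```text
clock: 13.52
tool_pos: [0.5946, 0.116, 0.0406]
tool_rot: [0.0, 0.005, 1.0, 0.0]
force: [-0.4, -0.2, 0.2]
grip_width: 0.642
grasp_force: 0.0
```

Emit:
jog_arm:
  rows: "0 0 0.02 0 0.055; 0 0 0.05 0 0.055; 0 0 0.1 0 0.055; 0 0 0.15 0 0.055; 0 0 0.15 0 0.055"

```text
clock: 14.15
tool_pos: [0.5979, 0.1164, 0.1975]
tool_rot: [0.005, 0.006, 1.0, 0.002]
force: [-0.2, -0.4, 0.7]
grip_width: 0.648
grasp_force: 0.0
```

The battery is released. Next, move to above the notched slide with the tool turned to match its yaw.

Emit:
jog_arm:
  rows: "-0.015 -0.055 0 -0.08 0.055; -0.03 -0.11 0 -0.16 0.055; -0.04 -0.165 0 -0.24 0.055; -0.04 -0.22 0 -0.33 0.055; -0.04 -0.275 0 -0.42 0.055"

```text
clock: 14.78
tool_pos: [0.554, -0.1606, 0.1909]
tool_rot: [0.0, 0.215, 0.977, 0.0]
force: [0.1, 0.0, 0.4]
grip_width: 0.646
grasp_force: 0.0
```

Emit:
jog_arm:
  rows: "0.003 -0.04 -0.02 -0.06 0.06; 0.003 -0.06 -0.04 -0.1 0.06; 0.003 -0.06 -0.04 -0.1 0.06; 0.003 -0.06 -0.04 -0.1 0.06; 0.003 -0.06 -0.04 -0.1 0.06"

```text
clock: 15.4
tool_pos: [0.5585, -0.2169, 0.1513]
tool_rot: [0.001, 0.261, 0.965, 0.001]
force: [0.1, 0.0, -0.5]
grip_width: 0.703
grasp_force: 0.0
```

```bash
python3 - <<'E'
from h import *
im,c=grab('wrist','w7.png'); s=env.sense(); print(s['tool_pos'],s['qd'].round(3));print(R.from_quat(s['tool_rot'][[1,2,3,0]]).as_matrix().round(3))
t,ct=grab('top','t7.png'); o=np.zeros((600,800,3),np.uint8); 
o[:600,:500]=cv2.resize(im[70:310,220:420],(500,600),interpolation=cv2.INTER_CUBIC)
o[:400,500:]=cv2.resize(t[140:220,260:320],(300,400),interpolation=cv2.INTER_CUBIC)
cv2.imwrite('pics/w7b.png',o)
E
```

```text
[ 0.55843021 -0.21727079  0.15132508] [ 0.004  0.001  0.006  0.004 -0.001 -0.003  0.003]
[[-0.864  0.504  0.001]
 [ 0.504  0.864  0.001]
 [-0.001  0.001 -1.   ]]
```

View pics/w7b.png

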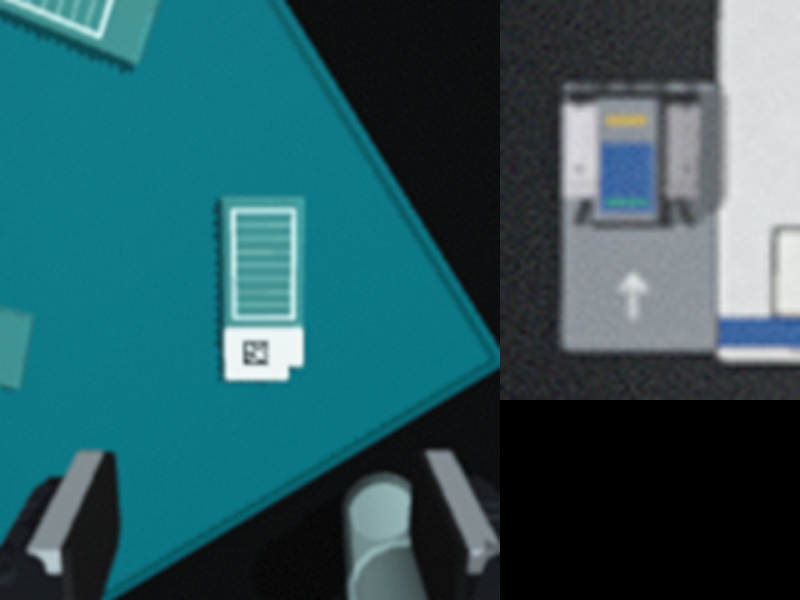

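The slide lies square to the jaws, notch at lower right (297,373), clear end at row 198 and frosted end at row 380. In the top view the battery sits under the lips, against the stop.

```bash
python3 - <<'E'
from h import *
c=cam('wrist',env.sense())
W=lambda x,y,z: px2w(c,220+(x+.5)/2.5-.5,70+(y+.5)/2.5-.5,z)[:2]
A,B,C,D=W(222,198,.009),W(304,198,.009),W(224,380,.009),W(303,380,.009)
print(np.linalg.norm(B-A),np.linalg.norm(C-A))
ctr=(A+B+C+D)/4; d=(C+D-A-B)/2; d/=np.linalg.norm(d); print(ctr,np.arctan2(d[1],d[0]),'grip pt -8mm',ctr-.008*d)
print('beaker base',W(380,510,0),'rim',W(385,585,.06))
print('yaw tool',-np.arctan2(.504,.864))
E
```

```text
0.03209590964204161 0.07633493022347448
[ 0.55688907 -0.21655819] -0.5267988138109482 grip pt -8mm [ 0.5499737  -0.21253604]
beaker base [ 0.67554799 -0.22358874] rim [ 0.66905939 -0.22801539]
yaw tool -0.5280744484263596
```

Emit:
jog_arm:
  rows: "-0.0085 0.005 -0.03 0 0.044; -0.0085 0.005 -0.07 0 0.044; -0.0085 0.005 -0.11 0 0.044; -0.0085 0.005 -0.135 0 0.044; -0.0085 0.005 -0.141 0 0.044"

```text
clock: 16.12
tool_pos: [0.5481, -0.213, 0.0082]
tool_rot: [-0.001, 0.262, 0.965, 0.0]
force: [-0.2, -0.3, -0.5]
grip_width: 0.521
grasp_force: 0.0
```

Emit:
jog_arm:
  rows: "0 0 0 0 0.044; 0 0 -0.001 0 0.044; 0 0 -0.003 0 0.044; 0 0 -0.005 0 0.044; 0 0 -0.005 0 0.044"

```text
clock: 16.75
tool_pos: [0.5489, -0.214, 0.0045]
tool_rot: [-0.0, 0.262, 0.965, 0.0]
force: [0.1, -0.2, 0.1]
grip_width: 0.52
grasp_force: 0.0
```

Emit:
jog_arm:
  rows: "0 0 -0.001 0 0.044; 0 0 -0.002 0 0.044; 0 0 -0.003 0 0.044; 0 0 -0.004 0 0.044; 0 0 -0.004 0 0.044"

```text
clock: 17.38
tool_pos: [0.5489, -0.214, 0.0004]
tool_rot: [-0.0, 0.262, 0.965, 0.0]
force: [0.7, -0.3, -0.2]
grip_width: 0.514
grasp_force: 0.0
```

```bash
python3 - <<'E'
from h import *
im,c=grab('wrist','w8.png'); s=env.sense(); print(s['tool_pos'],s['force'],s['grip_width'])
cv2.imwrite('pics/w8b.png',cv2.resize(im[150:350,225:425],None,fx=3,fy=3,interpolation=cv2.INTER_CUBIC))
E
```

```text
[ 5.48927591e-01 -2.14006819e-01  4.68156778e-04] [0.44754176 0.03319085 0.58186104] 0.5183195595990793
```

View pics/w8b.png

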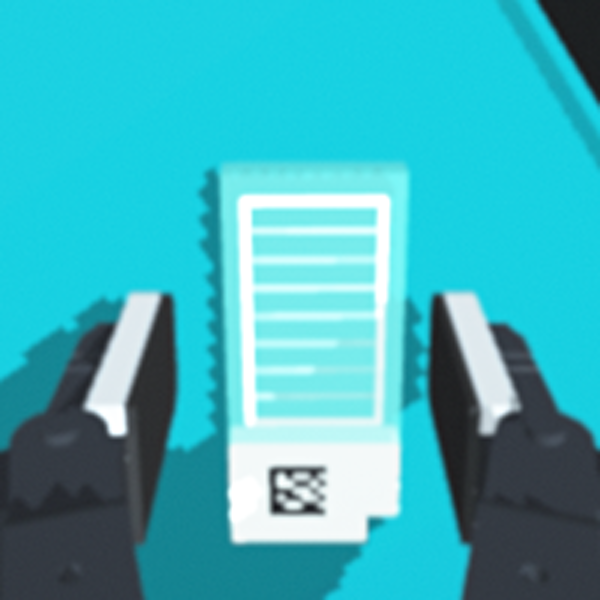

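The pads straddle the slide (inner edges at columns 170 and 433, slide 222–405, notch at lower right). The tips are still roughly at the level of its top face, so I'll go a little lower and close.

Emit:
jog_arm:
  rows: "0 0 -0.001 0 0.044; 0 0 -0.002 0 0.044; 0 0 -0.003 0 0.044; 0 0 -0.003 0 0.044; 0 0 -0.003 0 0.044"

```text
clock: 18.05
tool_pos: [0.549, -0.214, -0.0025]
tool_rot: [0.0, 0.262, 0.965, 0.0]
force: [0.4, -0.3, -0.1]
grip_width: 0.517
grasp_force: 0.0
```

Emit:
jog_arm:
  rows: "0 0 0 0 0.036; 0 0 0 0 0.03; 0 0 0 0 0.02; 0 0 0 0 0.02; 0 0 0 0 0.02"

```text
clock: 18.68
tool_pos: [0.549, -0.214, -0.0024]
tool_rot: [0.0, 0.262, 0.965, 0.0]
force: [-0.1, -0.3, -0.1]
grip_width: 0.234
grasp_force: 0.0
```

Emit:
jog_arm:
  rows: "0 0 0.003 0 0.044; 0 0 0.003 0 0.044; 0 0 0.003 0 0.044; 0 0 0 0 0.044; 0 0 -0.003 0 0.044"

```text
clock: 19.3
tool_pos: [0.5489, -0.2139, -0.0057]
tool_rot: [-0.0, 0.262, 0.965, 0.0]
force: [-0.2, -0.1, 0.3]
grip_width: 0.52
grasp_force: 0.0
```

Emit:
jog_arm:
  rows: "0 0 -0.001 0 0.044; 0 0 -0.002 0 0.044; 0 0 -0.003 0 0.044; 0 0 -0.004 0 0.044; 0 0 -0.004 0 0.044"

```text
clock: 19.92
tool_pos: [0.5489, -0.214, -0.0095]
tool_rot: [-0.0, 0.262, 0.965, 0.0]
force: [-0.1, 0.8, -0.6]
grip_width: 0.515
grasp_force: 0.0
```

Emit:
jog_arm:
  rows: "0 0 0 0 0.036; 0 0 0 0 0.03; 0 0 0 0 0.02; 0 0 0 0 0.02; 0 0 0 0 0.02"

```text
clock: 20.55
tool_pos: [0.5494, -0.2142, -0.0089]
tool_rot: [0.0, 0.262, 0.965, 0.0]
force: [0.2, 0.7, 5.2]
grip_width: 0.351
grasp_force: 61.8
```

Gripped, but as with the battery the first grip looks shallow. I'll regrip 3 mm lower.

Emit:
jog_arm:
  rows: "0 0 0 0 0.044; 0 0 0 0 0.044; 0 0 0 0 0.044; 0 0 -0.0015 0 0.044; 0 0 -0.003 0 0.044"

```text
clock: 21.18
tool_pos: [0.549, -0.214, -0.0108]
tool_rot: [-0.0, 0.262, 0.965, 0.001]
force: [-6.9, 2.6, 20.7]
grip_width: 0.512
grasp_force: 10.4
```

Emit:
jog_arm:
  rows: "0 0 0 0 0.036; 0 0 0 0 0.03; 0 0 0 0 0.02; 0 0 0 0 0.02; 0 0 0 0 0.02"

```text
clock: 21.8
tool_pos: [0.5508, -0.2152, -0.009]
tool_rot: [0.002, 0.262, 0.965, 0.0]
force: [-4.1, 1.9, 19.4]
grip_width: 0.352
grasp_force: 62.9
```

The tips now reach the mat, so the pads cover the slide's full thickness. Lift it.

Emit:
jog_arm:
  rows: "0 0 0.004 0 0.02; 0 0 0.015 0 0.02; 0 0 0.04 0 0.02; 0 0 0.075 0 0.02; 0 0 0.11 0 0.02"

```text
clock: 22.42
tool_pos: [0.5486, -0.2139, 0.0985]
tool_rot: [-0.0, 0.262, 0.965, -0.0]
force: [0.8, -0.0, -1.0]
grip_width: 0.353
grasp_force: 59.3
```

```bash
python3 - <<'E'
from h import *
im,c=grab('wrist','w9.png'); s=env.sense(); print(s['tool_pos'],s['force'],s['grip_width'],s['grasp_force'])
hsv=cv2.cvtColor(im,cv2.COLOR_BGR2HSV); m=cv2.inRange(hsv,(0,0,150),(180,60,255)); m[:180]=0; m[:,:270]=0; m[:,380:]=0; m[345:]=0
n,l,st,ce=cv2.connectedComponentsWithStats(m)
for i in range(1,n):
    if st[i,4]>60: print(st[i],ce[i])
old=cv2.imread('pics/w8.png'); ho=cv2.cvtColor(old,cv2.COLOR_BGR2HSV); mo=cv2.inRange(ho,(0,0,150),(180,60,255)); mo[:180]=0; mo[:,:270]=0; mo[:,380:]=0; mo[345:]=0
n,l,st,ce=cv2.connectedComponentsWithStats(mo)
for i in range(1,n):
    if st[i,4]>60: print('old',st[i],ce[i])
E
```

```text
[ 0.55158622 -0.21519783  0.1036076 ] [ 1.05787087 -0.36058789  2.96437993] 0.3542436864302589 59.334474205970764
[299 219  53  81 557] [323.7540395  256.07181329]
[274 248  17  44 288] [282.25    268.84375]
[361 248  16  39 243] [367.76131687 265.88477366]
[ 296  306   59   33 1402] [325.43865906 320.95720399]
old [ 301  215   57  116 3065] [328.31973899 287.06492659]
old [270 248   8  26 124] [272.48387097 256.77419355]
old [373 248   7  21  84] [377. 255.]
```

```bash
python3 - <<'E'
from h import *
im,c=grab('wrist','w10.png'); s=env.sense(); p=s['tool_pos'];q=R.from_quat(s['tool_rot'][[1,2,3,0]]); print(p,s['force'],s['qd'].round(3))
hsv=cv2.cvtColor(im,cv2.COLOR_BGR2HSV); m=cv2.inRange(hsv,(0,0,150),(180,60,255)); m[:300]=0; m[:,:270]=0; m[:,380:]=0; m[360:]=0
n,l,st,ce=cv2.connectedComponentsWithStats(m);i=1+np.argmax(st[1:,4]);print(st[i],ce[i])
for a in(.024,.035,.046,-.030): # tool x is backwards
    print(a,[w2px(c,p+q.apply([-a,y,-.018])).round(1).tolist() for y in(-.016,.016)])
b=px2w(c,*ce[i],p[2]+.018); print('label from tcp in tool', q.inv().apply(b-p).round(4), b)
E
```

```text
[ 0.55165143 -0.21516667  0.10192548] [ 0.04998568 -0.59191277 -0.22177367] [ 0.005  0.039 -0.013  0.051 -0.014 -0.035  0.01 ]
[ 296  306   59   33 1401] [325.43112063 320.94718059]
0.024 [[295.1, 307.2], [354.2, 307.2]]
0.035 [[295.7, 324.1], [353.7, 324.1]]
0.046 [[296.3, 340.3], [353.1, 340.3]]
-0.03 [[291.6, 213.2], [357.4, 213.1]]
label from tcp in tool [-0.0331  0.0004 -0.0178] [ 0.58029379 -0.23155148  0.11992548]
```

The slide is held level, with the label 34 mm ahead of the TCP. Carry it to the read point and turn it square.

Emit:
jog_arm:
  rows: "0 0.015 0.005 0.03 0.02; 0 0.045 0.005 0.1 0.02; 0 0.08 0.005 0.18 0.02; 0.005 0.115 0.005 0.27 0.02; 0.01 0.15 0.005 0.36 0.02"

```text
clock: 23.15
tool_pos: [0.5589, -0.0605, 0.1021]
tool_rot: [-0.0, 0.081, 0.997, 0.0]
force: [-0.3, -0.0, -0.8]
grip_width: 0.349
grasp_force: 59.3
```

Emit:
jog_arm:
  rows: "0.008 0.03 -0.001 0.08 0.02; 0.015 0.05 -0.002 0.13 0.02; 0.021 0.062 -0.002 0.15 0.02; 0.024 0.065 -0.002 0.157 0.02; 0.024 0.065 -0.002 0.157 0.02"

```text
clock: 23.78
tool_pos: [0.5832, -0.0002, 0.1005]
tool_rot: [-0.0, 0.008, 1.0, -0.0]
force: [0.8, -0.2, -0.5]
grip_width: 0.35
grasp_force: 59.3
```

Emit:
jog_arm:
  rows: "0 0 0 0 0.02; 0 0 0 0 0.02; 0 0 0 0 0.02; 0 0 0 0 0.02; 0 0 0 0 0.02"

```text
clock: 24.4
tool_pos: [0.583, 0.001, 0.1006]
tool_rot: [0.0, 0.007, 1.0, 0.0]
force: [0.7, 0.5, -0.9]
grip_width: 0.349
grasp_force: 59.3
```

```bash
python3 - <<'E'
from h import *
im,c=grab('wrist','w11.png'); s=env.sense(); p=s['tool_pos'];q=R.from_quat(s['tool_rot'][[1,2,3,0]]); print(p,s['force'],s['qd'].round(3),s['grasp_force'],s['grip_width'])
print(q.as_matrix().round(3)); print('label est',p+q.apply([-.034,0,-.018]))
hsv=cv2.cvtColor(im,cv2.COLOR_BGR2HSV); m=cv2.inRange(hsv,(0,0,150),(180,60,255)); m[:300]=0; m[:,:270]=0; m[:,380:]=0; m[360:]=0
n,l,st,ce=cv2.connectedComponentsWithStats(m);i=1+np.argmax(st[1:,4]);print(st[i],ce[i])
# cross: red pixels, wrist view and battery in top view
t,ct=grab('top','t11.png'); h2=cv2.cvtColor(t,cv2.COLOR_BGR2HSV); b=cv2.inRange(h2,(100,120,60),(125,255,255)); b[:150]=0;b[220:]=0;b[:,:272]=0;b[:,300:]=0
ys,xs=np.nonzero(b); print('battery panel',xs.mean(),ys.mean(),px2w(ct,xs.mean(),ys.mean(),.067))
E
```

```text
[0.58299442 0.00099784 0.10056797] [ 0.24979726 -1.17872798 -0.60410919] [-0.002  0.002  0.001 -0.    -0.     0.001  0.001] 59.32386338710785 0.34742426830093465
[[-1.     0.014  0.   ]
 [ 0.014  1.     0.   ]
 [-0.     0.    -1.   ]]
label est [6.16989945e-01 5.27437679e-04 1.18570275e-01]
[ 283  300   85   54 3130] [326.08498403 328.71757188]
battery panel 285.0 174.65178571428572 [0.58590009 0.11554033 0.067     ]
```

The label is within 4 mm of the read point, and the battery is still at x ≈ 0.594, home. A final 3 mm up, then hand in.

Emit:
jog_arm:
  rows: "0.001 0 0.001 0 0.02; 0.001 0 0.003 0 0.02; 0.001 0 0.003 0 0.02; 0.001 0 0.003 0 0.02; 0.001 0 0.003 0 0.02"

```text
clock: 25.12
tool_pos: [0.584, 0.001, 0.1035]
tool_rot: [-0.0, 0.007, 1.0, 0.0]
force: [-0.2, 0.7, -1.3]
grip_width: 0.35
grasp_force: 59.3
```

```bash
python3 -c "
from plant import env
s=env.sense();print(s['tool_pos'],s['grasp_force'],abs(s['qd']).max());print(env.close_job())"
```

```text
[0.58395114 0.00103468 0.10350843] 59.32352364063263 0.0017020089341809861
the job is handed in; nothing more can be done
None
```

I handed the job in at 25 s, with the battery pushed home against the stop and let go, and the notched slide held level within about 2 mm of the read point, frosted end towards the column; these are my own measurements, as hand-in returned no verdict.

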